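Change the dust suction over to the large inlet

TASK

Change the bench suction over from the small inlet to the large one: push the large inlet's sliding shutter fully open first, so that the fan is never starved, then push the small inlet's shutter fully shut. Push the shutters along with the fingertips, without gripping them, leave the bowl, wooden blank, tin and hand tool where they are, and finish clear of everything.

Things in the scene. Friction and masses are not known exactly. Their poses are not given: they have to be found in the camera images.
- large_inlet: the LARGE suction inlet, fixed: green box, 145 mm along its x, 225 mm along its y, flat top 115 mm up; 95 mm silver duct out of its +x side, reaching 190 mm from the centre, lower than the top. Wooden rails on both long sides of the top, 15.5 mm wide, 25 mm high; ends of the top open but for 16 mm high stops in the corners, 90 mm apart. Origin: centre of underside, z up
- large_inlet_mouth (a point): centre of the large inlet's round mouth, 85 mm across, in the box top (115 mm up), 47.5 mm from the box centre towards the box's +y; hidden under the shutter when that is shut
- large_shutter (a joint): opening of the shutter in m: 0 = fully shut (covers the mouth), 0.095 = fully open, a stop at each. It is a plywood panel 110 x 110 mm, 24 mm thick, between the rails on the box top, no handle; it slides along the box's y: opens towards -y, shuts towards +y. 2.5 N friction, stays where left. Starts 0 to 40 mm open
- large_shutter_mid (a point): centre of the top face of the large shutter (140 mm above the bench); moves with it; axes as the box's. The end faces are 55 mm from it along y either way
- large_shutter_mouth_face (a point): centre of the large shutter's end face that looks to the box's +y, 128 mm above the bench; the face is 110 mm wide and 24 mm high, of dark hardwood; moves with the shutter, axes as the box's. Push here, towards -y, to open
- large_shutter_park_face (a point): centre of the large shutter's end face that looks to the box's -y, 128 mm above the bench; the face is 110 mm wide and 24 mm high, of dark hardwood; moves with the shutter, axes as the box's. Pushing here, towards +y, shuts
- small_inlet: the SMALL suction inlet, fixed: green box, 110 mm along its x, 160 mm along its y, flat top 80 mm up; 60 mm silver duct out of its +x side, reaching 147 mm from the centre, lower than the top. Wooden rails on both long sides of the top, 13 mm wide, 25 mm high; ends of the top open but for 16 mm high stops in the corners, 60 mm apart. Origin: centre of underside, z up
- small_inlet_mouth (a point): centre of the small inlet's round mouth, 50 mm across, in the box top (80 mm up), 30 mm from the box centre towards the box's -y
- small_shutter (a joint): opening of the shutter in m: 0 = fully shut (covers the mouth), 0.06 = fully open, a stop at each. It is a plywood panel 80 x 80 mm, 24 mm thick, between the rails on the box top, no handle; it slides along the box's y: opens towards +y, shuts towards -y. 2.5 N friction, stays where left. Starts 30 to 60 mm open
- small_shutter_mid (a point): centre of the top face of the small shutter (105 mm above the bench); moves with it; axes as the box's. The end faces are 40 mm from it along y either way
- small_shutter_mouth_face (a point): centre of the small shutter's end face that looks to the box's -y, 93 mm above the bench; the face is 80 mm wide and 24 mm high, of dark hardwood; moves with the shutter, axes as the box's. Pushing here, towards +y, opens
- small_shutter_park_face (a point): centre of the small shutter's end face that looks to the box's +y, 93 mm above the bench; the face is 80 mm wide and 24 mm high, of dark hardwood; moves with the shutter, axes as the box's. Push here, towards -y, to shut
- bowl: turned wooden bowl, 110 mm across, 50 mm high, loose bystander on the bench beside the inlets; origin at the centre of its underside
- blank: turning blank, a wooden block 60 x 60 x 100 mm standing on end, loose bystander beside the inlets; origin at the centre of its underside
- wax_tin: round metal tin, 64 mm across, 50 mm high, loose bystander on the robot's side of the inlets; origin at the centre of its underside
- gouge: hand tool with a handle, 220 mm long, lying loose on the bench on the robot's side of the inlets, along its own x; bystander; origin about the middle of its length, at bench height

How it is judged (in metres and radians):
On the way, in this order (a step that is already met when the one before it is completed fails the run):
1. the large shutter is fully open while the small one is still open (value of joint large_shutter above 0.087 m and value of joint small_shutter above 0.015 m), for 0.2 s.
2. the small shutter is fully shut, the large one still open (value of joint small_shutter below 0.008 m and value of joint large_shutter above 0.087 m), for 0.2 s.
At the end, for the whole second after the job is handed in: the large shutter stands within 8 mm of fully open and the small shutter within 8 mm of fully shut, both at rest; the bowl, blank, tin and hand tool are within 20 mm of where they stood (all of step 2 and velocity of joint large_shutter between -0.01 and 0.01 m/s and velocity of joint small_shutter between -0.01 and 0.01 m/s and distance of each of bowl, blank, wax_tin, gouge from where it was at the start of the episode below 0.02 m); the robot touches nothing.
It fails at once if the small inlet is shut while the large one is not yet open (value of joint small_shutter below 0.008 m and not (value of joint large_shutter above 0.087 m)).
It fails at once if the large shutter is gripped between the fingers (contact force between the fingers and large_shutter_c1 above 1 N and contact force between the fingers and large_shutter_c2 above 1 N).
It fails at once if the small shutter is gripped between the fingers (contact force between the fingers and small_shutter_c1 above 1 N and contact force between the fingers and small_shutter_c2 above 1 N).
It fails at once if the bowl, blank, tin or hand tool is lifted or moved more than 20 mm (distance of any of bowl, blank, wax_tin, gouge from where it was at the start of the episode above 0.02 m).
It also fails if it takes over 48 s, if anything falls off the work surface, if the arm or the gripper's body presses on something with over 40 N, if the wrist force passes 120 N, or if a joint passes its speed limit or range.

ROBOT

A 6-joint arm with a two-finger parallel gripper is mounted at the origin on the work surface. World frame = base frame: x ahead of the robot, y to its left, z up, the work surface at z = 0. Lengths are in mm, angles in rad, forces in N, time in s.
With the tool pointing down it reaches from about 325 to 925 mm from the base axis. Payload 3.1 kg.
Tool frame: the origin (TCP) lies midway between the tips of the shut fingers; the grasp point (between the pads) lies 19 mm behind it; z points along the fingers, y is the direction in which the jaws open and shut (so a half turn about z gives the same grasp; the last joint's range is limited). The gripper opens to 85 mm and grips with 20 to 120 N. Pads are 22 mm wide; open, the fingers measure 114 mm over their backs; the gripper's body (76 mm by 85 mm) begins 54 mm behind the grasp point. The pads swing forward as they close: fully open they stand 13 mm farther back than shut.
Start: joints at [1.219, 0.217, 1.613, -0, 1.311, -0.112], TCP at [148.423, 607.133, 231.3] pointing down, gripper open.
Joint ranges: [-2.75, 2.75], [-0.78, 2.1], [0.31, 2.55], [-1.13, 4.27], [0.13, 2.63], [-2.58, 2.58]. Speed limits (rad/s): [2.79, 2.79, 3.14, 3.14, 3.14, 3.14].

INTERFACE

Orientations are given as a rotation vector (axis times angle).
In Python, from plant import * gives the robot as it stands. The module is installed in compiled form; this text tells all that it offers.
- The arm moves only by the shell command python3 -m inch 'ROWS'. ROWS is text: rows parted by semicolons, each of 7 numbers parted by spaces: the shift along the tool's x, y, z in m, then the turn, a rotation vector about the tool's x, y, z in rad, then the finger opening in m, from 0 to 0.0854. In form: tx ty tz ax ay az jaw; .... A call has 1 to 10 rows; each row is the pose to reach, as a shift and turn from the pose commanded when the call began, along the tool's axes at that moment; what a row does not reach only later rows make up. A row lasts 1/12 s, in which the tool goes at most 41.7 mm and 7.16 degrees, less where a joint would pass 70% of its speed; a pose out of reach is approached as far as the arm can. A call with a gripper value outside its range is refused whole. The fingers move at their own pace and stop on an object; the grip force is fixed at half the most. Time passes only in rows, so rows that repeat a pose let the fingers close. It gives the time, the measured TCP pose, the force and the opening at its end, in the units of the state.
- sense(): the state, without advancing time (a new reading comes with each control period).
- get_image(name): name is "scene" or "top" or "wrist"; returns a dict with "color" (480x640x3 uint8, blue, green, red), "vfov" (degrees; the focal length in pixels is half the picture's height over the tangent of half this angle, whatever the lens; pixels are square), "cx", "cy" (the principal point, pixels), "extrinsics" (4x4, takes a point from camera to world coordinates); the wrist camera has in their place "hand_eye" (4x4, takes a point from camera to tool coordinates, whose origin is the TCP and whose axes are the flange's). Camera axes: x right, y down, z forward; pixel columns grow to the right and rows downward; lengths in mm; the calibration is good to about 2 mm. A picture is of the moment at which its call begins: read the wrist's pose just before it. There is no depth.
- finish_job(): hands the job in, once; it reports no verdict.
The state is a dict: "t": time; "joint_pos": joint angles; "joint_velocities": joint speeds; "joint_torque": joint torques, N m; "position": TCP position; "tool_rot": TCP orientation; "ft_force": force on the tool from outside, world axes, zero at the start; "torque": the same for the moment, N m; "finger_gap": finger opening in mm.
Only numpy, scipy, OpenCV 4.12 (cv2) and the standard library are available. Lean on these libraries where they do the work, as an engineer would, in place of code of your own. Each camera call takes 0.05 s, during which the arm holds its last target.

## Working session

There is one attempt and no reset: what is moved stays moved. The work goes in short steps, Python scripts to look and compute and a shell command to move; the robot and the scene stay as the last step left them, time stands still between calls to the robot, and variables do not carry over. Pictures are saved under pics/ and viewed, and the job is handed in when it is done.

```bash
mkdir -p pics
python3 - <<'E'
from plant import *
import cv2,json,numpy as np
s=sense()
print({k:np.round(v,3).tolist() for k,v in s.items()})
for n in ["scene","top","wrist"]:
    im=get_image(n); cv2.imwrite(f"pics/{n}0.png",im["color"])
    print(n,im["vfov"],im["cx"],im["cy"],np.round(im.get("extrinsics",im.get("hand_eye")),4).tolist())
E
```

```text
{'t': 0.0, 'joint_pos': [1.219, 0.218, 1.615, -0.0, 1.311, -0.112], 'joint_velocities': [0.001, 0.001, -0.001, -0.001, -0.001, -0.001], 'joint_torque': [0.0, -39.685, -30.385, -0.0, 0.01, -0.0], 'position': [148.131, 606.342, 229.949], 'tool_rot': [-0.376, -3.119, 0.004], 'ft_force': [0.369, -0.094, -0.077], 'torque': [0.012, -0.026, -0.032], 'finger_gap': 85.358}
scene 49.72079405156935 320.39827005551217 237.86221071700595 [[0.4977, 0.7352, -0.4602, 1047.6332], [0.8673, -0.4249, 0.2592, -322.0357], [-0.005, -0.5282, -0.8491, 1233.853], [0.0, 0.0, 0.0, 1.0]]
top 52.713063711845344 325.5415328208655 233.9758472963786 [[0.0197, -0.9964, 0.0819, 352.2323], [-0.9996, -0.018, 0.0215, -7.248], [-0.02, -0.0823, -0.9964, 1286.3209], [0.0, 0.0, 0.0, 1.0]]
wrist 59.32408630602598 319.05247139524363 245.61458124664122 [[0.0015, -0.9442, -0.3292, 86.6279], [1.0, 0.0015, 0.0002, 0.3101], [0.0003, -0.3292, 0.9442, -142.2707], [0.0, 0.0, 0.0, 1.0]]
```

View pics/scene0.png

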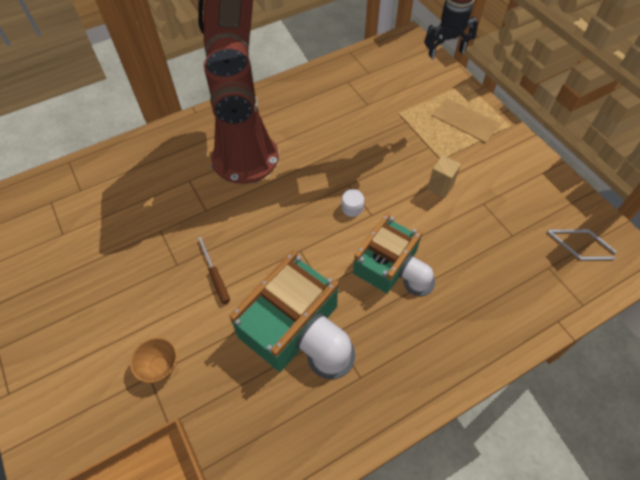

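View pics/top0.png

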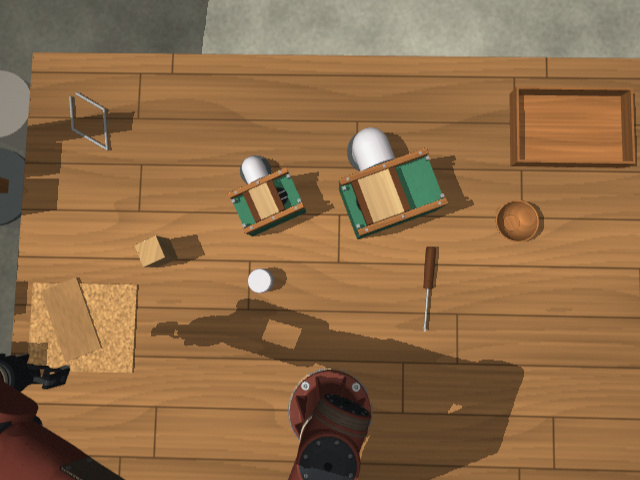

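View pics/wrist0.png

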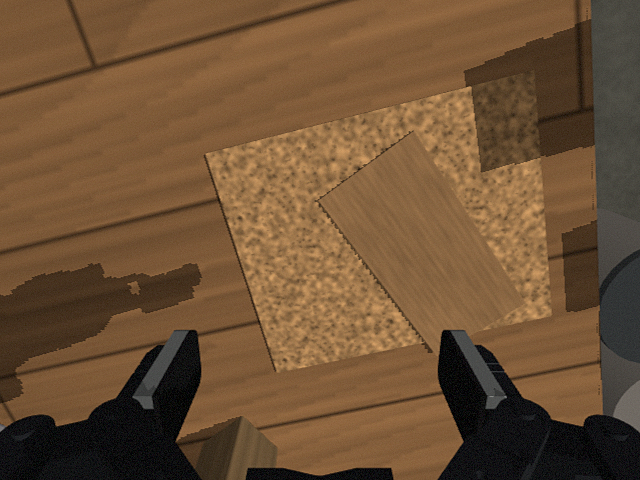

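The top view shows the large inlet around (390,195) with its shutter near its mouth end on the left. The small inlet is around (266,200) with its mouth partly visible on the right, near (283,190). I'll zoom in on both.

Run:
```python
import cv2
a=cv2.imread("pics/top0.png")[120:250,215:465]; cv2.imwrite("pics/topz.png",cv2.resize(a,None,fx=3.2,fy=3.2,interpolation=cv2.INTER_CUBIC))
a=cv2.imread("pics/scene0.png")[205:385,220:450]; cv2.imwrite("pics/scenez.png",cv2.resize(a,None,fx=3.2,fy=3.2,interpolation=cv2.INTER_CUBIC))
```

```text
(no output)
```

View pics/topz.png

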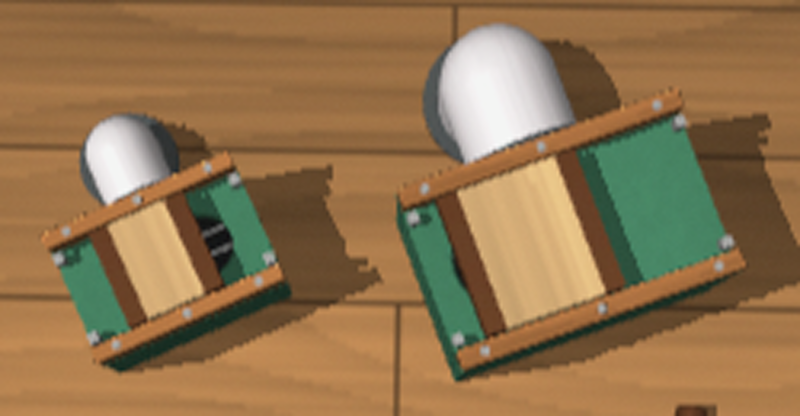

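View pics/scenez.png

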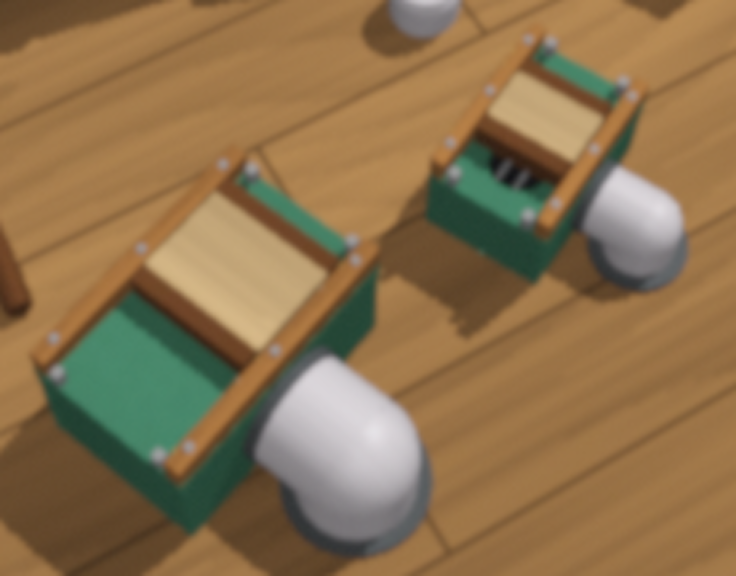

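```bash
cat > h.py <<'E'
import cv2,numpy as np
from plant import *
def cam(n):
    im=get_image(n); f=240/np.tan(np.radians(im["vfov"]/2)); return im,f
def ray(im,uv,E=None):
    f=240/np.tan(np.radians(im["vfov"]/2)); E=im["extrinsics"] if E is None else E
    E=np.array(E)
    d=np.array([(uv[0]-im["cx"])/f,(uv[1]-im["cy"])/f,1]); return E[:3,3],E[:3,:3]@d
def plane(im,uv,z,E=None):
    o,d=ray(im,uv,E); return o+d*(z-o[2])/d[2]
def tri(r1,r2):
    (o1,d1),(o2,d2)=r1,r2
    d1=d1/np.linalg.norm(d1);d2=d2/np.linalg.norm(d2)
    s=np.linalg.lstsq(np.c_[d1,-d2],o2-o1,rcond=None)[0]
    a=o1+s[0]*d1;b=o2+s[1]*d2
    return (a+b)/2,np.linalg.norm(a-b)
E
python3 - <<'E'
import cv2,numpy as np
for n,pts in (("topz",[(540,150),(600,305),(130,203),(190,320),(520,230),(160,260),(475,250),(590,210),(195,240),(120,285),(640,200)]),("scenez",[(140,250),(275,350),(490,90),(595,150),(240,270),(545,120),(190,320),(280,220)])):
    a=cv2.imread(f"pics/{n}.png"); h=cv2.cvtColor(a,cv2.COLOR_BGR2HSV)
    for p in pts: print(n,p,h[p[1],p[0]])
    print('floor',h[20,300] if n=="topz" else h[20,100])
E
```

```text
topz (540, 150) [ 12  32 160]
topz (600, 305) [ 14  32 170]
topz (130, 203) [ 13 153 182]
topz (190, 320) [ 13 149 140]
topz (520, 230) [ 17 114 211]
topz (160, 260) [ 17 114 213]
topz (475, 250) [ 12 154 106]
topz (590, 210) [ 12 158 103]
topz (195, 240) [ 12 161 103]
topz (120, 285) [ 11 158 105]
topz (640, 200) [ 74 114 134]
floor [ 15 145 155]
scenez (140, 250) [ 10  44 157]
scenez (275, 350) [ 11  32 159]
scenez (490, 90) [ 11  48 165]
scenez (595, 150) [ 11  55 172]
scenez (240, 270) [ 18  99 194]
scenez (545, 120) [ 18  97 198]
scenez (190, 320) [ 12 163 108]
scenez (280, 220) [ 14 140 109]
floor [ 16 143 127]
```

Run:
```python
from h import *
T=get_image("top");S=get_image("scene")
def un(p,o): return np.array(p)/3.2+np.array(o)+ (0.5/3.2-0.5)
scr={'L':([(423,188),(541,146),(657,104),(485,350),(602,308),(718,265)],[(222,163),(141,247),(53,338),(355,258),(275,350),(189,446)][:6],140),
 'S':([(66,238),(138,199),(207,167),(115,344),(187,312),(259,281)],[(528,40),(490,90),(450,143),(632,95),(594,149),(555,203)],105)}
for k,(a,b,z) in scr.items():
    A=[un(p,(215,120)) for p in a];B=[un(p,(220,205)) for p in b]
    P=np.array([tri(ray(T,p),ray(S,q))[0] for p,q in zip(A,B)]); g=[round(tri(ray(T,p),ray(S,q))[1],1) for p,q in zip(A,B)]
    print(k,'tri',P.mean(0).round(1),'z',P[:,2].round(0),g)
    Q=np.array([plane(T,p,z) for p in A]);R=np.array([plane(S,p,z) for p in B])
    for n,M in (('top',Q),('scene',R),('tri',P)):
        d=((M[0]-M[2])+(M[3]-M[5])); print(n,M.mean(0).round(1),'box +y dir deg',np.degrees(np.arctan2(d[1],d[0])).round(2), 'spacing',np.linalg.norm(M[0]-M[2]).round(1),'across',np.linalg.norm(M[1]-M[4]).round(1))
for n,im in (('top',T),('scene',S)):
    h=cv2.cvtColor(im["color"],cv2.COLOR_BGR2HSV)
    m=cv2.inRange(h,(15,85,170),(21,130,255))
    m=cv2.morphologyEx(m,cv2.MORPH_OPEN,np.ones((3,3)))
    c,_=cv2.findContours(m,0,2)
    for q in c:
        if cv2.contourArea(q)>200: 
            r=cv2.minAreaRect(q); M=cv2.moments(q); print(n,r,M['m10']/M['m00'],M['m01']/M['m00'])
```

```text
L tri [ 554.  -141.8  140.1] z [269. 269. 268.  14.  11.  10.] [np.float64(83.8), np.float64(81.5), np.float64(81.3), np.float64(103.2), np.float64(103.6), np.float64(102.2)]
top [ 553.6 -141.6  140. ] box +y dir deg 111.02 spacing 186.5 across 129.9
scene [ 554.3 -142.3  140. ] box +y dir deg 111.28 spacing 185.2 across 129.7
tri [ 554.  -141.8  140.1] box +y dir deg 111.2 spacing 165.8 across 260.6
S tri [532.  168.5 104.4] z [194. 201. 200.  10.  10.  12.] [np.float64(65.6), np.float64(66.7), np.float64(68.4), np.float64(79.0), np.float64(79.1), np.float64(80.2)]
top [531.1 168.7 105. ] box +y dir deg 116.43 spacing 122.0 across 96.3
scene [533.6 167.9 105. ] box +y dir deg 115.24 spacing 119.4 across 96.5
tri [532.  168.5 104.4] box +y dir deg 115.81 spacing 113.5 across 200.3
top ((148.81036376953125, 250.72413635253906), (23.503854751586914, 23.503854751586914), 66.80140686035156) 148.8130161876445 250.74066732738683
top ((263.2295227050781, 200.5245819091797), (32.06550598144531, 19.353822708129883), 66.37062072753906) 263.23217982845307 200.5578231292517
top ((380.623291015625, 195.32876586914062), (45.997169494628906, 32.537437438964844), 69.44395446777344) 380.61146647713804 195.24520255863538
scene ((292.6277160644531, 288.3329772949219), (47.568016052246094, 31.72758674621582), 37.405357360839844) 293.0980980980981 289.139014014014
scene ((389.5341491699219, 240.55044555664062), (32.30276870727539, 16.124147415161133), 29.357751846313477) 389.7818707114481 240.80426146623327
scene ((451.2823791503906, 121.82939147949219), (81.67431640625, 84.81981658935547), 49.398704528808594) 452.8626618122977 124.7055420711974
```

Run:
```python
from h import *
T=get_image("top");S=get_image("scene")
for k,a,b,z,c,yaw in (('L',(380.62,195.3),(292.9,288.8),140,(554,-142),21.15),('S',(263.23,200.55),(389.65,240.7),105,(532.2,168.4),25.9)):
    p,g=tri(ray(T,a),ray(S,b)); r=np.radians(yaw); ey=np.array([-np.sin(r),np.cos(r)]);ex=np.array([np.cos(r),np.sin(r)])
    print(k,p.round(1),round(g,1),'top',plane(T,a,z).round(1),'scene',plane(S,b,z).round(1))
    for q in (p,plane(T,a,z),plane(S,b,z)):
        d=q[:2]-np.array(c); print('  along y',round(d@ey,1),'along x',round(d@ex,1))
# screws corrected
def un(p,o): return np.array(p)/3.2+np.array(o)+ (0.5/3.2-0.5)
for A,B in (((423,188),(355,258)),((602,308),(141,247)),((138,199),(594,149)),((187,312),(490,90))):
    print(tri(ray(T,un(A,(215,120))),ray(S,un(B,(220,205)))))
# bystanders
for n,uv in (('bowl',(518,221)),('tin',(260,281)),('blank',(152,251))): print(n,plane(T,uv,50).round(0))
print('gouge',plane(T,(432,248),15).round(0),plane(T,(426,330),15).round(0))
```

```text
L [ 542.1 -112.7  134.7] 0.5 top [ 541.4 -112.   140. ] scene [ 544.5 -114.   140. ]
  along y 31.6 along x -0.5
  along y 32.5 along x -1.0
  along y 29.6 along x 1.2
S [529.8 174.  100.4] 0.9 top [529.3 173.7 105. ] scene [531.7 171.5 105. ]
  along y 6.1 along x 0.3
  along y 6.0 along x -0.3
  along y 3.0 along x 1.0
(array([580.69310262, -31.71627869, 139.16220128]), np.float64(1.8019580487498115))
(array([ 493.06097285, -165.06408433,  138.55494214]), np.float64(0.4274930844623342))
(array([576.3356736 , 189.18856045, 102.58257191]), np.float64(0.3183303505610554))
(array([488.76669139, 148.40194654, 102.41820845]), np.float64(0.11822098748386692))
bowl [ 496. -470.   50.]
tin [331. 184.  50.]
blank [402. 465.  50.]
gouge [ 425. -259.   15.] [ 213. -244.   15.]
```

```bash
cat >> h.py <<'E'
from scipy.spatial.transform import Rotation as R
BOX={'L':((554,-142),21.15),'S':((532.2,168.4),25.9)}
def bw(k,x,y):
    c,a=BOX[k]; r=np.radians(a); return np.array(c)+x*np.array([np.cos(r),np.sin(r)])+y*np.array([-np.sin(r),np.cos(r)])
def wb(k,p):
    c,a=BOX[k]; r=np.radians(a); d=np.array(p[:2])-c; return np.array([d@[np.cos(r),np.sin(r)],d@[-np.sin(r),np.cos(r)]])
def go(p,yaw):
    "target tcp p, tool x pointing at world yaw deg, tool z down"
    s=sense(); R0=R.from_rotvec(s["tool_rot"])
    a=np.radians(yaw); x=np.array([np.cos(a),np.sin(a),0]); z=np.array([0,0,-1]); Rt=R.from_matrix(np.c_[x,np.cross(z,x),z])
    print('t',round(s['t'],2),'pos',np.round(s['position'],1),'toolx yaw',np.degrees(np.arctan2(*R0.as_matrix()[[1,0],0])).round(1),'F',np.round(s['ft_force'],1))
    print('shift m',(R0.inv().apply(np.array(p)-s['position'])/1000).round(4),'turn',(R0.inv()*Rt).as_rotvec().round(4), 'deg',np.degrees((R0.inv()*Rt).magnitude()).round(1))
E
python3 - <<'E'
from h import *
p=bw('L',0,112);print(p, bw('S',0,75))
for y in (111.15,-68.85): go((*p,230),y)
E
```

```text
[513.58918743 -37.54442941] [499.43986587 235.86683342]
t 0.35 pos [148.4 607.  231. ] toolx yaw 166.3 F [-1.2  0.3  0.4]
shift m [-0.5078 -0.5393  0.0013] turn [-5.000e-04  2.000e-04  9.618e-01] deg 55.1
t 0.35 pos [148.4 607.  231. ] toolx yaw 166.3 F [-1.2  0.3  0.4]
shift m [-0.5078 -0.5393  0.0013] turn [-3.0000e-04 -6.0000e-04 -2.1798e+00] deg 124.9
```

```bash
python3 -m inch '-0.01 -0.011 0 0 0 0.02 0; -0.03 -0.032 0 0 0 0.08 0; -0.055 -0.058 0 0 0 0.18 0; -0.08 -0.085 0 0 0 0.28 0; -0.107 -0.114 0 0 0 0.38 0; -0.134 -0.142 0 0 0 0.48 0; -0.16 -0.17 0 0 0 0.58 0; -0.187 -0.199 0 0 0 0.68 0; -0.21 -0.223 0 0 0 0.76 0; -0.225 -0.239 0 0 0 0.82 0'
python3 - <<'E'
from h import *
go((*bw('L',0,112),230),111.15)
E
```

```text
t: 1.18
position: [311.3, 319.0, 231.4]
tool_rot: [1.595, 2.705, -0.0]
ft_force: [1.0, -0.3, -0.3]
finger_gap: -0.2
t 1.18 pos [311.3 319.  231.4] toolx yaw 119.0 F [ 1.  -0.3 -0.3]
shift m [-0.4099  0.0043  0.0019] turn [0.0007 0.001  0.1365] deg 7.8
```

```bash
python3 -m inch '-0.015 0 0 0 0 0.02 0; -0.045 0 0 0 0 0.04 0; -0.08 0.001 0 0 0 0.06 0; -0.115 0.001 0 0 0 0.08 0; -0.15 0.002 0 0 0 0.1 0; -0.185 0.002 0 0 0 0.12 0; -0.22 0.002 0 0 0 0.136 0; -0.255 0.003 0 0 0 0.136 0; -0.285 0.003 0 0 0 0.136 0; -0.31 0.003 0 0 0 0.136 0'
python3 - <<'E'
from h import *
go((*bw('L',0,112),230),111.15)
E
```

```text
t: 2.02
position: [465.4, 50.4, 231.6]
tool_rot: [1.77, 2.594, 0.0]
ft_force: [0.8, 0.7, 1.3]
finger_gap: 0.3
t 2.02 pos [465.4  50.4 231.6] toolx yaw 111.4 F [0.8 0.7 1.3]
shift m [-0.0995  0.0128  0.0017] turn [0.0008 0.0008 0.0044] deg 0.3
```

```bash
python3 -m inch '-0.02 0.002 0 0 0 0 0; -0.05 0.006 0 0 0 0.004 0; -0.08 0.01 0 0 0 0.004 0; -0.0995 0.013 0 0 0 0.004 0; -0.0995 0.013 0 0 0 0.004 0; -0.0995 0.013 0 0 0 0.004 0'
python3 - <<'E'
from h import *
go((*bw('L',0,112),126),111.15)
s=sense();im=get_image("wrist");cv2.imwrite("pics/w1.png",im["color"])
cv2.imwrite("pics/t1.png",get_image("top")["color"])
E
```

```text
t: 2.52
position: [513.1, -35.8, 231.2]
tool_rot: [-1.776, -2.591, -0.0]
ft_force: [0.2, -0.1, 0.2]
finger_gap: 0.2
t 2.52 pos [513.1 -35.8 231.2] toolx yaw 111.1 F [ 0.2 -0.1  0.2]
shift m [-1.800e-03 -1.000e-04  1.052e-01] turn [-0.0003 -0.0007 -0.0002] deg 0.0
```

View pics/w1.png

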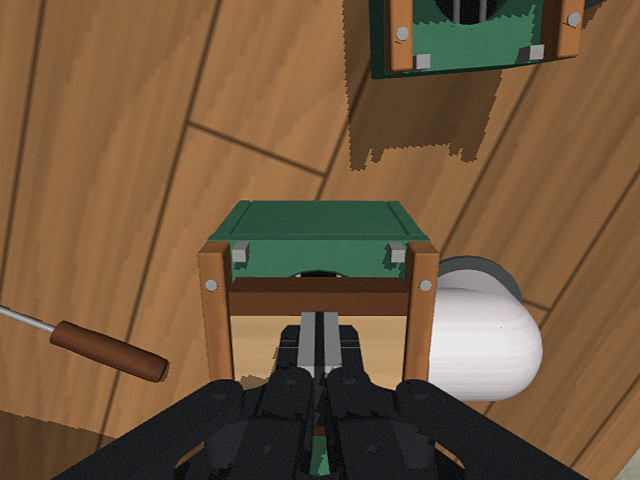

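The wrist picture shows the fingertips at about (318,312), centred between the rails. The shutter's mouth face spans about rows 277-292, and the box-top edge is at about row 240. Next I'll turn these into box coordinates.

Run:
```python
from h import *
im=get_image("wrist");s=sense()
M=np.eye(4);M[:3,:3]=R.from_rotvec(s["tool_rot"]).as_matrix();M[:3,3]=s["position"];E=M@im["hand_eye"]
v=cv2.cvtColor(im["color"],cv2.COLOR_BGR2HSV)
for r in range(234,322,3): print(r,v[r,260],v[r,370],end=' | ')
print()
for uv,z in (((318,240),115),((318,277),116),((318,292),140),((318,315),140),((211,286),140),((426,286),140),((424,61),80),((536,52),80)):
    p=plane(im,uv,z,E); print(uv,z,p.round(1),'L',wb('L',p).round(1),'S',wb('S',p).round(1))
```

```text
234 [ 75 112  80] [ 73 119  79] | 237 [ 74 119  77] [ 77 124  76] | 240 [ 74 116  79] [ 70 106  77] | 243 [ 76 119 105] [ 75 110 109] | 246 [ 74 117 107] [ 74 113 108] | 249 [ 72 113 113] [ 74 123 108] | 252 [ 75 119 109] [ 75 123 106] | 255 [ 75 121 105] [ 71 105 109] | 258 [ 74 118 108] [ 76 115 106] | 261 [ 75 116 110] [ 73 104 110] | 264 [ 74 103 114] [ 72 105 107] | 267 [ 73 111 113] [ 73 110 109] | 270 [ 76 118 108] [ 73 110 104] | 273 [ 74 109 112] [ 74 121 110] | 276 [ 74 123 106] [ 72 114 105] | 279 [ 14 145  67] [60 54 80] | 282 [ 10 178  63] [  8 128  60] | 285 [  9 157  60] [ 14 202  58] | 288 [ 10 130  63] [ 14 167  64] | 291 [  8 164  56] [ 10 139  64] | 294 [ 13 166  69] [ 11 183  57] | 297 [ 10 163  89] [ 12 154  86] | 300 [ 10 145  95] [ 12 173  87] | 303 [ 12 158  95] [ 11 167  87] | 306 [ 11 161  90] [ 12 166  86] | 309 [ 12 157  94] [ 10 161  90] | 312 [ 11 155  89] [  9 148  88] | 315 [ 13 170  93] [  9 146  91] | 318 [ 17 109 191] [ 13 130 131] | 321 [ 16 109 180] [ 17 111 180] | 
(318, 240) 115 [510.7 -34.9 115. ] L [ -1.8 115.5] S [-108.2 -173.5]
(318, 277) 116 [520.  -58.7 116. ] L [-1.7 89.9] S [-110.2 -199. ]
(318, 292) 140 [519.9 -58.3 140. ] L [-1.6 90.4] S [-110.1 -198.5]
(318, 315) 140 [525.6 -73.  140. ] L [-1.5 74.6] S [-111.3 -214.2]
(211, 286) 140 [458.  -78.2 140. ] L [-66.5  94.1] S [-174.5 -189.5]
(426, 286) 140 [579.4 -30.6 140. ] L [63.9 94.7] S [ -44.4 -199.7]
(424, 61) 80 [534.1  91.3  80. ] L [ 65.6 224.8] S [-32.  -70.2]
(536, 52) 80 [598. 122.  80.] L [136.3 230.3] S [ 38.9 -70.5]
```

```bash
python3 -m inch '-0.001 0 0.015 0 0 0 0; -0.001 0 0.045 0 0 0 0; -0.001 0 0.075 0 0 0 0; -0.001 0 0.096 0 0 0 0; -0.001 0 0.105 0 0 0 0; -0.001 0 0.105 0 0 0 0; -0.001 0 0.105 0 0 0 0'
python3 - <<'E'
from h import *
s=sense();print(s['position'],wb('L',s['position']),s['ft_force'])
cv2.imwrite("pics/w2.png",get_image("wrist")["color"])
E
```

```text
t: 3.25
position: [513.4, -35.5, 126.7]
tool_rot: [1.772, 2.594, 0.0]
ft_force: [0.8, 0.5, 0.5]
finger_gap: -0.1
[513.37597036 -35.51985842 126.69634554] [  0.53163257 113.96512494] [0.79679352 0.46427351 0.48592107]
```

View pics/w2.png

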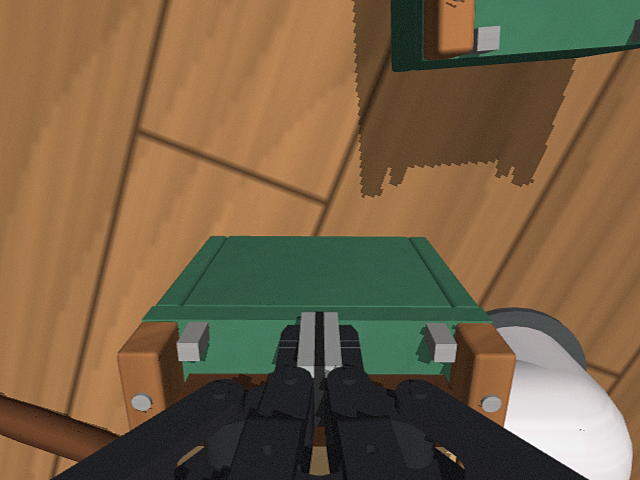

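The fingertips at (320,312) are down behind the mouth face and sit midway between the corner stops, so I can push.

```bash
python3 -m inch '-0.006 0.001 0 0 0 0 0; -0.012 0.001 0 0 0 0 0; -0.018 0.001 0 0 0 0 0; -0.026 0.001 0 0 0 0 0; -0.034 0.001 0 0 0 0 0; -0.042 0.001 0 0 0 0 0; -0.050 0.001 0 0 0 0 0; -0.058 0.001 0 0 0 0 0; -0.066 0.001 0 0 0 0 0; -0.074 0.001 0 0 0 0 0'
python3 - <<'E'
from h import *
s=sense();print(wb('L',s['position']),s['position'][2],s['ft_force'])
E
```

```text
t: 4.13
position: [541.2, -105.6, 126.2]
tool_rot: [-1.774, -2.593, 0.0]
ft_force: [-0.5, 3.0, 2.5]
finger_gap: -0.0
[ 1.25690731 38.59423277] 126.19608486303675 [-0.4977672   3.0169322   2.46867628]
```

```bash
python3 -m inch '-0.004 0 0 0 0 0 0; -0.008 0 0 0 0 0 0; -0.012 0 0 0 0 0 0; -0.014 0 0 0 0 0 0; -0.016 0 0 0 0 0 0; -0.017 0 0 0 0 0 0; -0.017 0 0 0 0 0 0'
python3 - <<'E'
from h import *
s=sense();print(wb('L',s['position']),s['position'][2],s['ft_force'])
E
```

```text
t: 4.72
position: [547.1, -120.9, 126.1]
tool_rot: [1.773, 2.593, -0.001]
ft_force: [-0.6, 1.5, 0.8]
finger_gap: -0.5
[ 1.17749469 22.12513311] 126.14773699800133 [-0.64452127  1.45969776  0.82392351]
```

```bash
python3 -m inch '-0.001 0 0 0 0 0 0; -0.002 0 0 0 0 0 0; -0.003 0 0 0 0 0 0; -0.004 0 0 0 0 0 0; -0.004 0 0 0 0 0 0'; python3 -m inch '-0.001 0 0 0 0 0 0; -0.0015 0 0 0 0 0 0; -0.002 0 0 0 0 0 0; -0.002 0 0 0 0 0 0'
python3 - <<'E'
from h import *
s=sense();print(wb('L',s['position']),s['position'][2],s['ft_force'])
E
```

```text
t: 5.13
position: [548.4, -124.2, 126.1]
tool_rot: [-1.773, -2.592, 0.0]
ft_force: [-1.8, 3.3, 1.3]
finger_gap: 0.1
t: 5.47
position: [548.4, -124.2, 126.1]
tool_rot: [-1.771, -2.589, -0.003]
ft_force: [-3.3, 6.9, 4.1]
finger_gap: 0.2
[ 1.20921704 18.65299872] 126.13150520090383 [-3.26140793  6.94575943  4.09024541]
```

```bash
python3 -m inch '-0.001 0 0 0 0 0 0; -0.002 0 0 0 0 0 0; -0.003 0 0 0 0 0 0; -0.003 0 0 0 0 0 0; -0.003 0 0 0 0 0 0'
python3 - <<'E'
from h import *
s=sense();print(wb('L',s['position']),s['position'][2],s['ft_force'])
T=get_image("top");cv2.imwrite("pics/t2.png",T["color"][120:270,215:465].repeat(3,0).repeat(3,1))
E
```

```text
t: 5.88
position: [548.4, -124.2, 126.2]
tool_rot: [-1.769, -2.584, -0.007]
ft_force: [-6.3, 14.4, 9.4]
finger_gap: -0.1
[ 1.1838982  18.59007316] 126.15646193098156 [-6.27726671 14.41225557  9.39141099]
```

View pics/t2.png

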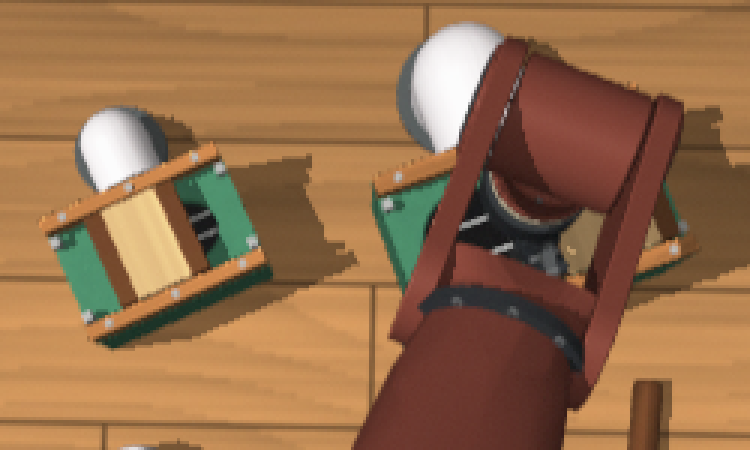

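The large shutter is against its stop: the tip didn't move while the force rose to 16 N. I'll back off, rise and check.

```bash
python3 -m inch '0.008 0 0 0 0 0 0; 0.018 0 0 0 0 0 0; 0.025 0 0 0 0 0 0; 0.028 0 -0.01 0 0 0 0; 0.03 0 -0.04 0 0 0 0; 0.03 0 -0.07 0 0 0 0; 0.03 0 -0.095 0 0 0 0; 0.03 0 -0.105 0 0 0 0; 0.03 0 -0.105 0 0 0 0'
python3 - <<'E'
from h import *
p=sense()['position'];print(wb('L',p))
go((*bw('S',0,74),215),115.9)
cv2.imwrite("pics/w3.png",get_image("wrist")["color"])
E
```

```text
t: 6.68
position: [542.2, -102.1, 235.8]
tool_rot: [1.769, 2.586, 0.003]
ft_force: [1.0, -0.2, 0.7]
finger_gap: 0.1
[ 3.41610139 41.46967191]
t 6.68 pos [ 542.2 -102.1  235.8] toolx yaw 111.3 F [ 1.  -0.2  0.7]
shift m [0.3296 0.0826 0.0194] turn [ 0.0063  0.0062 -0.0811] deg 4.7
```

View pics/w3.png

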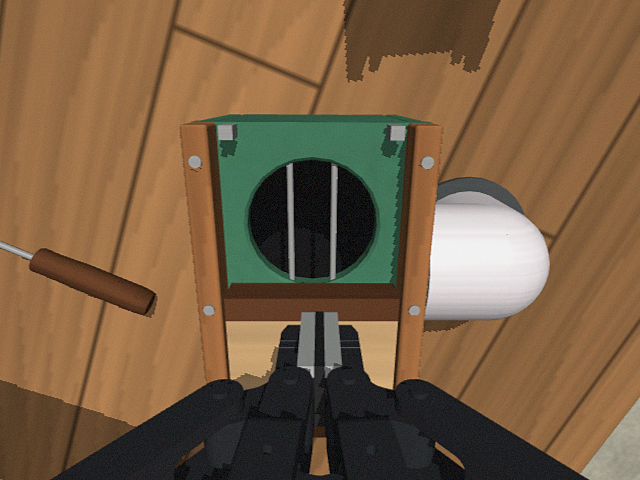

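The large mouth at (312,218) is fully uncovered. I'll move over to the small inlet.

```bash
python3 -m inch '0.015 0.004 0 0 0 0 0; 0.045 0.011 0 0 0 -0.01 0; 0.08 0.02 0 0 0 -0.02 0; 0.115 0.029 0 0 0 -0.03 0; 0.15 0.038 0 0 0 -0.04 0; 0.185 0.046 0 0 0 -0.05 0; 0.22 0.055 0 0 0 -0.06 0; 0.255 0.064 0 0 0 -0.07 0; 0.285 0.071 0 0 0 -0.08 0; 0.31 0.078 0.005 0.006 0.006 -0.081 0'
python3 -m inch '0.01 0.002 0.004 0 0 0 0; 0.017 0.004 0.01 0 0 0 0; 0.02 0.004 0.015 0 0 0 0; 0.02 0.004 0.015 0 0 0 0;0.02 0.004 0.015 0 0 0 0'
python3 - <<'E'
from h import *
s=sense();print(wb('S',s['position']))
go((*bw('S',0,74),91),115.9)
im=get_image("wrist");cv2.imwrite("pics/w4.png",im["color"])
M=np.eye(4);M[:3,:3]=R.from_rotvec(s["tool_rot"]).as_matrix();M[:3,3]=s["position"];E=M@im["hand_eye"]; np.save("E4.npy",E)
E
```

```text
t: 7.57
position: [498.2, 218.1, 224.4]
tool_rot: [-1.659, -2.655, 0.005]
ft_force: [1.1, 0.6, 0.7]
finger_gap: 0.0
t: 7.98
position: [494.2, 234.6, 210.1]
tool_rot: [-1.664, -2.654, 0.006]
ft_force: [-0.7, -0.8, -0.2]
finger_gap: 0.0
[-5.26608543 76.19466121]
t 7.98 pos [494.2 234.6 210.1] toolx yaw 115.8 F [-0.7 -0.8 -0.2]
shift m [-0.0029  0.0063  0.119 ] turn [-0.0083 -0.0059 -0.001 ] deg 0.6
```

View pics/w4.png

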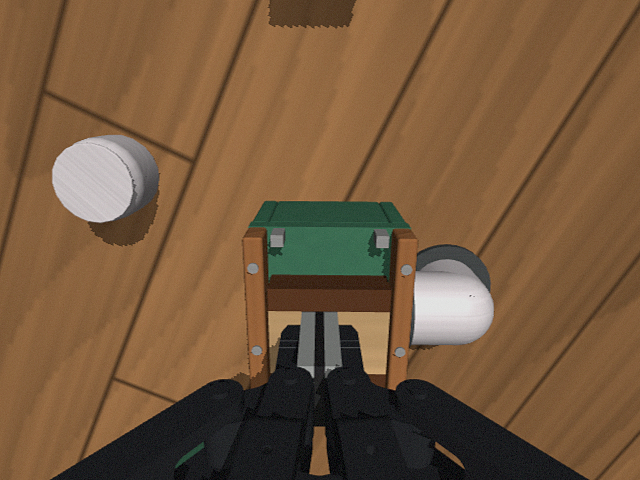

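The park face spans rows 276-288, the box edge is at row 226, and the rails are centred near column 328. The fingertips at column 319 are therefore about 5 mm off centre.

Run:
```python
from h import *
im=get_image("wrist");E=np.load("E4.npy")
v=cv2.cvtColor(im["color"],cv2.COLOR_BGR2HSV)
for r in range(215,320,3): print(r,v[r,290][[0,2]],end=' | ')
for uv,z in (((325,226),80),((325,276),81),((325,289),105),((325,312),105),((252,269),105),((406,269),105),((257,351),105),((400,351),105)):
    p=plane(im,uv,z,E); print(uv,z,'S',wb('S',p).round(1))
```

```text
215 [76 73] | 218 [74 72] | 221 [77 90] | 224 [74 73] | 227 [ 75 102] | 230 [ 75 104] | 233 [ 73 105] | 236 [ 74 110] | 239 [ 75 110] | 242 [ 72 106] | 245 [ 74 109] | 248 [ 74 105] | 251 [ 74 106] | 254 [ 71 103] | 257 [ 73 108] | 260 [ 73 108] | 263 [ 75 106] | 266 [ 74 104] | 269 [ 72 106] | 272 [ 76 104] | 275 [ 6 62] | 278 [11 51] | 281 [ 8 56] | 284 [10 56] | 287 [10 57] | 290 [13 92] | 293 [12 82] | 296 [10 90] | 299 [12 88] | 302 [ 9 87] | 305 [10 85] | 308 [12 83] | 311 [ 17 177] | 314 [ 17 179] | 317 [ 17 174] | (325, 226) 80 S [-3.3 82.2]
(325, 276) 81 S [-3.1 46.1]
(325, 289) 105 S [-3.2 47.3]
(325, 312) 105 S [-3.2 30.7]
(252, 269) 105 S [-49.6  61. ]
(406, 269) 105 S [47.9 61.3]
(257, 351) 105 S [-49.3   0.8]
(400, 351) 105 S [47.9  1.4]
```

```bash
python3 -m inch '-0.001 0.004 0.015 -0.008 -0.006 0 0; -0.003 0.0055 0.045 -0.008 -0.006 0 0; -0.003 0.0055 0.08 -0.008 -0.006 0 0; -0.003 0.0055 0.105 -0.008 -0.006 0 0; -0.003 0.0055 0.116 -0.008 -0.006 0 0; -0.003 0.0055 0.118 -0.008 -0.006 0 0; -0.003 0.0055 0.118 -0.008 -0.006 0 0'
python3 - <<'E'
from h import *
s=sense();print(wb('S',s['position']),s['position'][2],s['ft_force'])
go((*bw('S',0,21),92),115.9)
cv2.imwrite("pics/w5.png",get_image("wrist")["color"])
E
```

```text
t: 8.67
position: [500.4, 235.6, 93.5]
tool_rot: [1.668, 2.661, 0.003]
ft_force: [0.3, 0.4, 0.2]
finger_gap: -0.2
[ 0.73709087 74.29794727] 93.54874205801626 [0.26737553 0.41687726 0.2307904 ]
t 8.67 pos [500.4 235.6  93.5] toolx yaw 115.9 F [0.3 0.4 0.2]
shift m [-0.0533 -0.0007  0.0015] turn [ 0.0021 -0.0001 -0.0009] deg 0.1
```

View pics/w5.png

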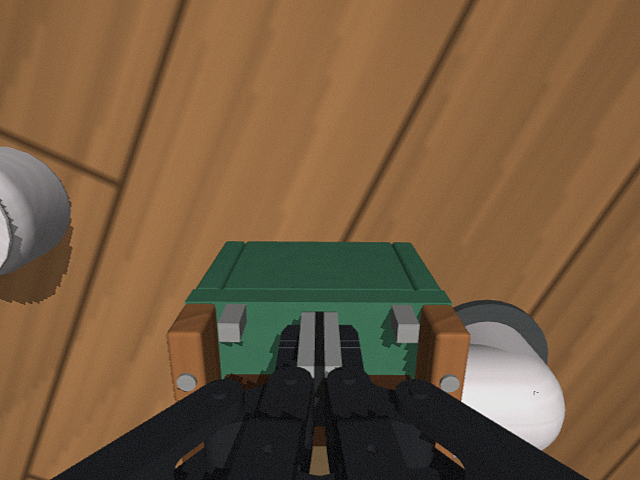

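The fingertips at (320,312) are between the stops and behind the park face, so I'll push to -y.

```bash
python3 -m inch '-0.006 0 0.001 0 0 0 0; -0.012 0 0.001 0 0 0 0; -0.017 0 0.001 0 0 0 0; -0.022 0 0.001 0 0 0 0; -0.027 0 0.001 0 0 0 0; -0.032 0 0.001 0 0 0 0; -0.037 0 0.001 0 0 0 0; -0.042 0 0.001 0 0 0 0; -0.045 0 0.001 0 0 0 0; -0.047 0 0.001 0 0 0 0'
python3 - <<'E'
from h import *
s=sense();print(wb('S',s['position']),s['position'][2],s['ft_force'])
E
```

```text
t: 9.55
position: [520.8, 193.3, 92.3]
tool_rot: [1.667, 2.662, 0.003]
ft_force: [-0.3, 3.3, 1.3]
finger_gap: 0.2
[ 0.61566196 27.34912078] 92.29937191125497 [-0.30957934  3.25567796  1.33545201]
```

```bash
python3 -m inch '-0.002 0 0 0 0 0 0; -0.004 0 0 0 0 0 0; -0.005 0 0 0 0 0 0; -0.006 0 0 0 0 0 0; -0.007 0 0 0 0 0 0; -0.007 0 0 0 0 0 0'; python3 -m inch '-0.001 0 0 0 0 0 0; -0.002 0 0 0 0 0 0; -0.003 0 0 0 0 0 0; -0.003 0 0 0 0 0 0; -0.003 0 0 0 0 0 0'
python3 - <<'E'
from h import *
s=sense();print(wb('S',s['position']),s['position'][2],s['ft_force'])
E
```

```text
t: 10.05
position: [523.3, 187.9, 92.2]
tool_rot: [-1.667, -2.662, -0.004]
ft_force: [-0.7, 3.8, 2.5]
finger_gap: -0.2
t: 10.47
position: [523.3, 187.8, 92.3]
tool_rot: [-1.666, -2.658, -0.008]
ft_force: [-5.0, 11.4, 2.9]
finger_gap: -0.2
[ 0.48050524 21.3049709 ] 92.28061383499158 [-4.99545554 11.35019415  2.94703324]
```

The small shutter is at its stop: the tip stands at 21.3 mm against 21 predicted, and the force is rising with no motion. I'll back off and rise clear.

```bash
python3 -m inch '0.008 0 0 0 0 0 0; 0.018 0 0 0 0 0 0; 0.026 0 0 0 0 0 0; 0.03 0 -0.01 0 0 0 0; 0.032 0 -0.04 0 0 0 0; 0.032 0 -0.075 0 0 0 0; 0.032 0 -0.11 0 0 0 0; 0.032 0 -0.14 0 0 0 0; 0.032 0 -0.15 0 0 0 0'
python3 - <<'E'
from h import *
cv2.imwrite("pics/w6.png",get_image("wrist")["color"])
E
python3 -m inch '0.015 0 0 0 0 0 0; 0.04 0 0 0 0 0 0; 0.075 0 0 0 0 0 0; 0.11 0 0 0 0 0 0; 0.145 0 0 0 0 0 0; 0.18 0 0 0 0 0 0; 0.21 0 0 0 0 0 0; 0.225 0 0 0 0 0 0; 0.225 0 0 0 0 0 0; 0.225 0 0 0 0 0 0'
python3 - <<'E'
from h import *
T=get_image("top");S=get_image("scene");cv2.imwrite("pics/t3.png",T["color"]);cv2.imwrite("pics/s3.png",S["color"])
for n,im in (('top',T),('scene',S)):
    m=cv2.inRange(cv2.cvtColor(im["color"],cv2.COLOR_BGR2HSV),(15,85,170),(21,130,255));m=cv2.morphologyEx(m,cv2.MORPH_OPEN,np.ones((3,3)))
    for q in cv2.findContours(m,0,2)[0]:
        if cv2.contourArea(q)>200:
            M=cv2.moments(q);c=(M['m10']/M['m00'],M['m01']/M['m00'])
            print(n,np.round(c,1),'L',wb('L',plane(im,c,140)).round(1),'S',wb('S',plane(im,c,105)).round(1))
a=cv2.imread("pics/top0.png");d=cv2.absdiff(a,T["color"]).max(2)
for n,(u,v) in dict(bowl=(518,221),tin=(260,281),blank=(152,251),gouge=(429,290)).items(): 
    w=d[v-30:v+30,u-25:u+25]; print(n,'changed px',int((w>40).sum()))
E
```

```text
t: 11.22
position: [513.7, 214.0, 249.4]
tool_rot: [1.662, 2.655, 0.014]
ft_force: [1.2, -0.1, 0.5]
finger_gap: 0.1
t: 12.1
position: [411.3, 415.5, 240.5]
tool_rot: [1.664, 2.664, -0.002]
ft_force: [-0.3, 0.0, 0.6]
finger_gap: -0.1
top [152.  251.2] L [ 60.9 590.4] S [  0.7 306. ]
top [276.3 194.7] L [ 86.6 266.1] S [ -0.5 -29.3]
top [411.8 183.9] L [ -0.9 -46.7] S [-117.1 -343.1]
scene [270.5 313.4] L [  2.  -49.8] S [-129.9 -328. ]
scene [382.7 250.6] L [104.8 246.3] S [  1.2 -32.4]
scene [488.3 120.2] L [ 88.9 794.5] S [ 31.7 532.9]
scene [436.2 135.2] L [  3.  651.1] S [-68.9 392.7]
bowl changed px 0
tin changed px 548
blank changed px 832
gouge changed px 1538
```

View pics/t3.png

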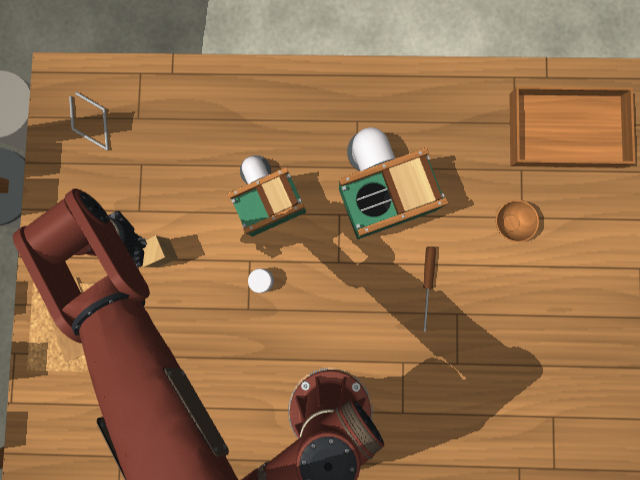

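View pics/w6.png

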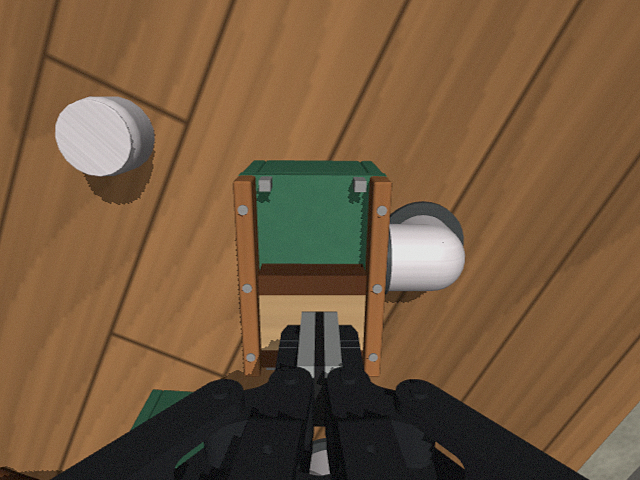

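The large mouth at (373,200) is open, and the small shutter stands over its mouth. The bowl (518,221), tin (260,281), blank (152,251) and tool (430,290) are at the same pixels as before; the pixel changes around them are the arm's shadow and the arm itself. I'll let it settle and hand in.

```bash
python3 -m inch '0 0 0 0 0 0 0; 0 0 0 0 0 0 0; 0 0 0 0 0 0 0'
python3 - <<'E'
from plant import *
print(abs(sense()["joint_velocities"]).max() if hasattr(sense()["joint_velocities"],'max') else sense()["joint_velocities"])
print(finish_job())
E
```

```text
t: 12.45
position: [413.0, 414.9, 242.4]
tool_rot: [1.669, 2.66, 0.003]
ft_force: [-0.8, 0.1, 0.3]
finger_gap: 0.3
0.0063975452392053475
the job is handed in; nothing more can be done
None
```

I pushed the large shutter fully open first, then the small shutter fully shut, both with the closed fingertips and without gripping. I then moved the arm clear and handed the job in at about 12.5 s. `finish_job` gives no verdict, so the results below are from my own checks.

- **Stops:** both shutters ended against their stops. In each case the tip stopped within 0.3 mm of the predicted place while the force rose, to about 18 N at the large one and 13 N at the small one.
- **Large shutter:** its centre measured −46.7 mm (top camera) and −49.8 mm (scene camera) along the box, against −47.5 mm for fully open. The wrist camera showed its mouth completely uncovered.
- **Small shutter:** its centre measured −29.3 mm and −32.4 mm, against −30 mm for fully shut.
- **Camera disagreement:** the two cameras differ by about 3 mm on each shutter, which is within the 8 mm tolerance.
- **Loose items:** the bowl showed no pixel change at all. The tin, blank and hand tool look unmoved in the top view. An image-difference check did flag changes around these three, and I put that down to the arm and its shadow. I confirmed their positions by eye rather than measuring them again.
- **Clear of everything:** at hand-in the tool stood at 242 mm height, nearly at rest, with less than 1 N on the wrist.

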